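# Lay a plaster block down on the carving board

### The job

The plaster block stands on end on the bench in front of the low carving board. Slide it, still upright, square up against the board's front edge, then push it high so that it tips over that edge and lies on the board, then push it along until its end is flat against the fence and press it home there for a moment with about 10 N. The plaster is soft, so never push it harder than about 20 N, and the fence is only lightly tacked down, so never load it with more than 15 N. Do not lift it off its support, and leave the tub, jar and brush where they are.

Things in the scene. Friction and masses are not known exactly. Their poses are not given: they have to be found in the camera images.
- block_center (a point): Centre of the white plaster block: a cuboid 50 x 70 x 85 mm, 0.28 to 0.5 kg, standing upright on the bench (centre 42.5 mm up), 20 to 75 mm clear of the board. z along its 85 mm length, up at the start; x along its 50 mm thickness, towards the board within 0.25 rad; y along its 70 mm width. Once tipped, x points down and z to the fence. Hard, but marks above about 20 N.
- board: Low carving board fixed to the bench: cork-faced plywood, 9 mm thick, 170 mm wide. Origin at the bench surface, middle of its front edge (facing the block); x from that edge level to the fence, y along the edge, z up. The vertical 9 mm front edge is the low stop over which the block tips. The flat deck runs from x = 0 to the fence at x = 150 mm.
- board_edge (a point): Middle of the board's front upper edge, 9 mm above the bench; axes as the board's.
- fence: Wooden bar fixed across the far end of the board's deck, 20 mm thick, 170 mm wide, 32 mm high above the deck. Origin at the middle of its underside on the deck; its face towards the block lies 10 mm nearer the front edge than this. Axes as the board's. Lightly tacked down: it must not be loaded with more than 15 N.
- fence_face (a point): Foot of the fence's face towards the block, in the middle of the board's width, at deck height; axes as the board's. The block's end must come flat against this face.
- tub_mid (a point): Bystander: white plastic bowl, 130 mm across, 60 mm high, beyond the fence; point on its axis 30 mm up. Leave alone.
- jar_mid (a point): Bystander: glass jar, 50 mm across, 70 mm high, beside the block's start; point on its axis 35 mm up. Leave alone.
- brush_mid (a point): Bystander: paint brush about 200 mm long lying on the bench beside the board; point near its middle. Leave alone.
Not all that is in view belongs to the job. What is shaped like the part that bears block_center but blue is not meant.

How it is judged:
On the way, in this order (a step that is already met when the one before it is completed fails the run):
1. the block stands upright, square and touching the board's front edge (x of block_center in the frame of board above -0.0275 m and angle between block_center's own z axis and vertical below 0.1 rad and angle between the x axis of block_center and the x axis of board, either way round below 0.08 rad), for 0.1 s.
2. the block has tipped over the edge and lies on the board (angle between block_center's own x axis and vertical above 3 rad and z of block_center in the frame of board between 0.029 and 0.04 m and y of block_center in the frame of board between -0.05 and 0.05 m), for 0.2 s.
3. the block is pressed against the fence with more than 5 N for 0.2 s (all of step 2 and contact force between block and fence above 5 N), for 0.2 s.
At the end, for the whole second after the job is handed in: The block lies on the board on the face that met the edge, its former top end flat against the fence (gap under 2.5 mm, squareness within 0.05 rad), within 50 mm of the board's middle line, at rest and released (all of step 2 and x of block_center in the frame of fence_face above -0.045 m and angle between the z axis of block_center and the x axis of board, either way round below 0.05 rad and linear speed of block below 0.01 m/s and contact force between the arm and block below 0.1 N); the robot touches nothing.
It fails at once if the block is pushed or squeezed by the robot with more than 25 N (contact force between the arm and block above 25 N).
It fails at once if the block presses on the fence with more than 18 N (contact force between block and fence above 18 N).
It fails at once if the block is lifted (its centre more than 85 mm above the bench) (height (world z) of block_center above 0.085 m).
It fails at once if the tub, jar or brush is moved more than 15 mm (distance of any of tub_mid, jar_mid, brush_mid from where it was at the start of the episode above 0.015 m).
It also fails if it takes over 72 s, if anything falls off the work surface, if the arm or the gripper's body presses on something with over 40 N, if the wrist force passes 120 N, or if a joint passes its speed limit or range.

### The arm

A 6-joint arm with a two-finger parallel gripper is mounted at the origin on the work surface. World frame = base frame: x ahead of the robot, y to its left, z up, the work surface at z = 0. Lengths are in m, angles in rad, forces in N, time in s.
With the tool pointing down it reaches from about 0.35 to 0.775 m from the base axis. Payload 5.5 kg.
Tool frame: the origin (TCP) lies at the very end of the fingers, on their centre line; the grasp point (between the pads) lies 19 mm behind it; x points along the fingers, y is the direction in which the jaws open and shut, and the axes are right-handed (so a half turn about x gives the same grasp; the last joint's range is limited). The gripper opens to 85 mm and grips with 20 to 120 N. Pads are 22 mm wide; open, the fingers measure 114 mm over their backs; the gripper's body (76 mm by 85 mm) begins 54 mm behind the grasp point. The pads swing forward as they close: fully open they stand 13 mm farther back than shut.
Start: joints at [-1.325, 0.313, 0.046, 1.304, 0, 1.431], TCP at [0.216, -0.533, 0.195] pointing down, gripper open.
Joint ranges: [-2.76, 2.76], [-0.86, 1.69], [-1.03, 1.26], [-2.2, 2.34], [-1.47, 1.5], [-3.14, 3.14]. Speed limits (rad/s): [2.57, 2.57, 3.14, 3.14, 3.14, 3.14].

### API

Orientations are given as a unit quaternion [w, x, y, z].
In Python, from workcell import env gives the robot as it stands.
- The arm moves only by the tool servo_tool, never from a script. Its argument "increments" is a list of rows, each an object with "offset": the shift along the tool's x, y, z in cm, a list of three; "yaw": the turn about the tool's x in degrees. In form: [{"offset": [x, y, z], "yaw": yaw}, ...]. A call has exactly 8 rows; each row is the pose to reach, as a shift and turn from the pose commanded when the call began, along the tool's axes at that moment; what a row does not reach only later rows make up. A row lasts 1/10 s, in which the tool goes at most 50 mm and 8.59 degrees, less where a joint would pass 70% of its speed; a pose out of reach is approached as far as the arm can. A call with a gripper value outside its range is refused whole. "claw" is the opening, from 0 (shut) to 1 (fully open), set as the call begins (left out, the last holds). The fingers move at their own pace and stop on an object; "force" is the grip in N (left out, the last holds). Time passes only in rows, so rows that repeat a pose let the fingers close, or fill a call up. It gives the time, the measured TCP pose, the force and the opening at its end, in the units of the state.
- env.get_state(): the state, without advancing time (a new reading comes with each control period).
- env.read_camera(name): name is "scene" or "top"; returns (picture, depth): 400x640x3 uint8, red, green, blue; 400x640 float32, m along the optical axis (not along the pixel's ray), 0 where there is no reading.
- env.camera_model(name): a dict with "vertical_fov" (degrees; the focal length in pixels is half the picture's height over the tangent of half this angle, whatever the lens; pixels are square), "cx", "cy" (the principal point, pixels), "world_from_camera" (4x4, takes a point from camera to world coordinates). Camera axes: x right, y up, looking along -z (the intrinsics and any distortion apply to the point x, -y, -z); pixel columns grow to the right and rows downward; lengths in m; the calibration is good to about 2 mm. A picture is of the moment at which its call begins. camera_model takes no time and is no camera call.
- env.hand_in(): hands the job in, once; it reports no verdict.
The state is a dict: "clock": time; "joint_pos": joint angles; "qvel": joint speeds; "tau": joint torques, N m; "tcp_pos": TCP position; "orientation": TCP orientation; "wrist_force": force on the tool from outside, world axes, zero at the start; "ft_torque": the same for the moment, N m; "finger_gap": finger opening in m.
Only numpy, scipy, OpenCV 4.12 (cv2) and the standard library are available. Lean on these libraries where they do the work, as an engineer would, in place of code of your own. Each camera call takes 0.05 s, during which the arm holds its last target.

## Working session

There is one attempt and no reset: what is moved stays moved. The work goes in short steps, Python scripts to look and compute and a tool call to move; the robot and the scene stay as the last step left them, time stands still between calls to the robot, and variables do not carry over. Pictures are saved under pics/ and viewed, and the job is handed in when it is done.

Besides the shell and the picture viewer there is one more tool, called after "Call:" by a JSON object that holds its "method" and its "body". servo_tool: Moves the arm, as the interface text tells. Its arguments: {"type":"object","properties":{"increments":{"type":"array","items":{"type":"object","properties":{"offset":{"type":"array","items":{"type":"number"}},"yaw":{"type":"number"}}}},"claw":{"type":"number"},"force":{"type":"number"}},"required":["increments"]}

```bash
ls; mkdir -p pics; python3 - <<'E'
from workcell import env
import numpy as np, cv2
s=env.get_state()
for k,v in s.items(): print(k,np.round(v,4))
for n in("scene","top"):
    m=env.camera_model(n); print(n,m)
    p,d=env.read_camera(n)
    cv2.imwrite(f"pics/{n}0.png",cv2.cvtColor(p,cv2.COLOR_RGB2BGR)); np.savez(f"{n}0.npz",p=p,d=d)
E
```

```text
pics
clock 0.0
joint_pos [-1.3246  0.314   0.045   1.3036 -0.      1.4312]
qvel [-0.0003  0.0012 -0.0013  0.      0.0005 -0.0002]
tau [ 7.00000e-04 -4.80623e+01  2.98536e+01  1.92000e-02 -1.00000e-04
 -0.00000e+00]
tcp_pos [ 0.2162 -0.5322  0.1936]
orientation [-0.1349 -0.694  -0.1362  0.694 ]
wrist_force [-0.8559 -0.552   0.532 ]
ft_torque [-0.0513  0.0276  0.0318]
finger_gap 0.0854
scene {'vertical_fov': 51.573967172752205, 'cx': 322.4995820035127, 'cy': 197.70194699318728, 'world_from_camera': array([[ 0.66635918, -0.55432617,  0.49868621,  1.04345805],
       [ 0.74549623,  0.50801458, -0.43145864, -0.35932911],
       [-0.01417105,  0.65927511,  0.75176825,  0.74630936],
       [ 0.        ,  0.        ,  0.        ,  1.        ]])}
top {'vertical_fov': 51.99171372000275, 'cx': 325.1812847761077, 'cy': 196.6555336494983, 'world_from_camera': array([[-0.00881004,  0.99537829, -0.09562662,  0.53985907],
       [-0.99995765, -0.00851503,  0.00349258,  0.00572704],
       [ 0.00266218,  0.09565334,  0.99541115,  0.94349624],
       [ 0.        ,  0.        ,  0.        ,  1.        ]])}
```

View pics/scene0.png

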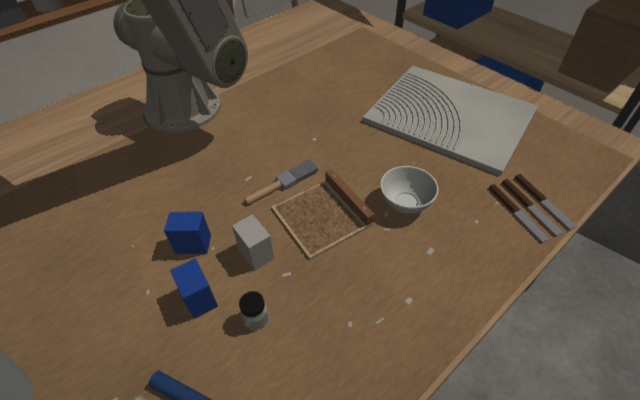

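View pics/top0.png

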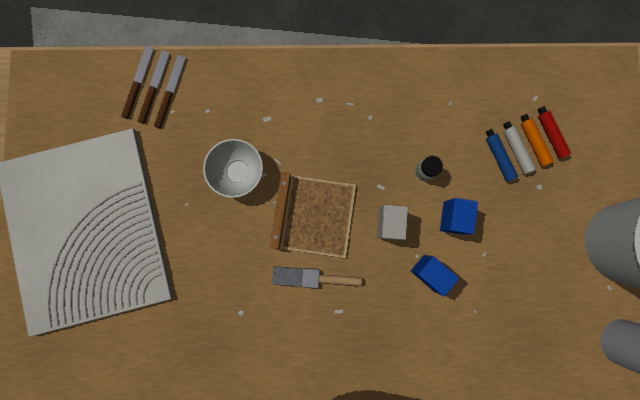

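The white plaster block is at top px (394,222) and scene px (253,242). These things could be mistaken for it:
- Blue cuboids of the same shape at top px (459,216) and (435,275). They're excluded by colour.
- The jar at (430,167).
- The white bowl at (233,168).

The board deck spans about cols 288–356 with the fence at col 281, so the push direction is roughly +y in world axes.

```bash
cat > h.py <<'E'
import numpy as np, cv2
from workcell import env
def K(n):
    m=env.camera_model(n); f=200/np.tan(np.radians(m["vertical_fov"])/2); return f,m["cx"],m["cy"],np.array(m["world_from_camera"])
def ray(n,uv):
    f,cx,cy,T=K(n); uv=np.atleast_2d(uv).astype(float)
    d=np.c_[(uv[:,0]-cx)/f,-(uv[:,1]-cy)/f,-np.ones(len(uv))]@T[:3,:3].T
    return T[:3,3],d
def plane(n,uv,z):
    o,d=ray(n,uv); return o+d*((z-o[2])/d[:,2])[:,None]
def cloud(n,dep):
    v,u=np.mgrid[0:400,0:640]; o,d=ray(n,np.c_[u.ravel(),v.ravel()])
    return (o+d*dep.ravel()[:,None]).reshape(400,640,3)
def snap(n,name):
    p,d=env.read_camera(n); np.savez(name+".npz",p=p,d=d); cv2.imwrite(f"pics/{name}.png",cv2.cvtColor(p,cv2.COLOR_RGB2BGR)); return p,d
def pose(s):
    from scipy.spatial.transform import Rotation as R
    q=s["orientation"]; return np.array(s["tcp_pos"]),R.from_quat([q[1],q[2],q[3],q[0]]).as_matrix()
E
python3 - <<'E'
from h import *
for n in("top","scene"):
    z=np.load(n+"0.npz"); p,d=z["p"],z["d"]; c=cloud(n,d)
    hsv=cv2.cvtColor(p,cv2.COLOR_RGB2HSV)
    H=c[...,2]
    print(n,"bench z",np.median(H[(d>0)&(abs(H)<.02)]))
    near=(abs(c[...,0]-.46)<.25)&(abs(c[...,1]+.1)<.25)&(d>0)
    m=(near&(hsv[...,1]<70)&(H>.079)&(H<.092)).astype(np.uint8)
    nn,l,st,ce=cv2.connectedComponentsWithStats(m)
    for i in range(1,nn):
        if st[i,4]>80:
            cn=cv2.findContours((l==i).astype(np.uint8),0,2)[0][0]
            r=cv2.minAreaRect(plane(n,cn[:,0],.085)[:,:2].astype(np.float32)*1000)
            print("white top",st[i],ce[i].round(1),np.median(H[l==i]),np.round(r[0],1),np.round(r[1],1),round(r[2],1))
    hue=hsv[...,0]
    for nm,lo,hi in(("blue",.079,.092),):
        m=(near&(hue>100)&(hue<130)&(hsv[...,1]>120)&(H>.05)&(H<.1)).astype(np.uint8)
        nn,l,st,ce=cv2.connectedComponentsWithStats(m)
        for i in range(1,nn):
            if st[i,4]>80: 
                P=c[l==i]; print(nm,st[i],"z95",np.percentile(P[:,2],95).round(3),"min",np.percentile(P,2,0).round(3),"max",np.percentile(P,98,0).round(3))
im=cv2.imread("pics/top0.png")[150:310,255:475]; cv2.imwrite("pics/crop0.png",cv2.resize(im,None,fx=3.6,fy=3.6,interpolation=cv2.INTER_CUBIC))
s=env.get_state(); print(pose(s)[1].round(3))
E
```

```text
top bench z 0.0014251312747968203
white top [382 205  26  35 800] [394.6 221.7] 0.08540555553089468 [ 568.6 -142. ] [50.2 69.5] 85.0
blue [446 198  32  36 937] z95 0.088 min [ 0.546 -0.312  0.055] max [ 0.614 -0.259  0.088]
blue [415 256  44  40 928] z95 0.088 min [ 0.421 -0.263  0.054] max [ 0.491 -0.192  0.088]
scene bench z 0.00042323508392838605
white top [232 214  38  35 738] [250.6 231.1] 0.08449186546453513 [ 573.3 -144. ] [50.7 73.8] 84.8
blue [ 164  212   42   29 1038] z95 0.086 min [ 0.431 -0.268  0.052] max [ 0.498 -0.195  0.087]
blue [ 171  259   41   48 1134] z95 0.087 min [ 0.552 -0.316  0.053] max [ 0.62  -0.265  0.087]
[[-0.     0.376 -0.926]
 [ 0.002 -0.926 -0.376]
 [-1.    -0.002 -0.   ]]
```

View pics/crop0.png

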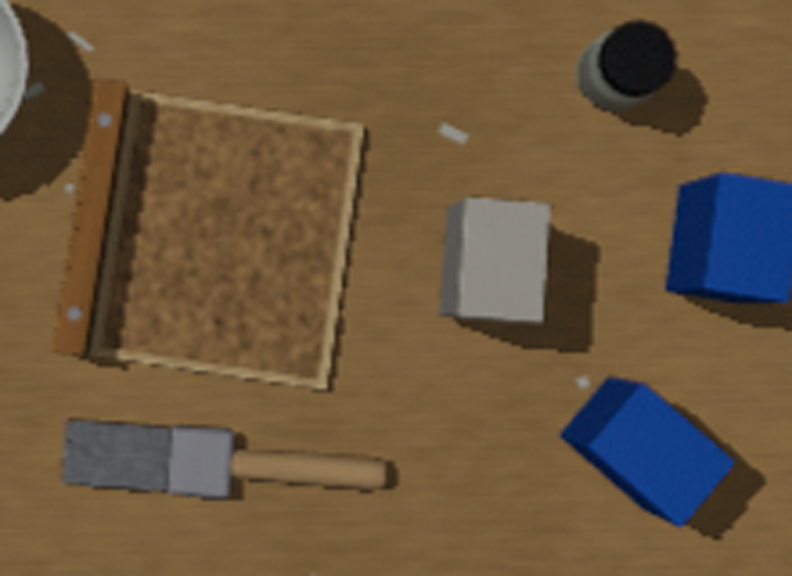

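The crop shows the white block, with its top face at px (395,222), between the board and the nearer blue block. Next I'll measure the board.

```bash
python3 - <<'E'
from h import *
n="top"
z=np.load(n+"0.npz"); p,d=z["p"],z["d"]; H=cloud(n,d)[...,2]
roi=np.zeros_like(H,bool); roi[165:275,262:362]=1
m=(roi&(H>.0065)&(H<.016)).astype(np.uint8); m=cv2.morphologyEx(m,cv2.MORPH_OPEN,np.ones((3,3)))
cn=max(cv2.findContours(m,0,1)[0],key=cv2.contourArea)
r=cv2.minAreaRect(plane(n,cn[:,0],.009)[:,:2].astype(np.float32)*1000); print("depth deck",np.round(r,1) if 0 else r, cv2.boxPoints(r).round(1).tolist())
# front edge: strongest brightness step, pale strip -> bench, sub-pixel per row
g=cv2.cvtColor(p,cv2.COLOR_RGB2GRAY).astype(float); pts=[]
for v in range(192,252):
    u0=356.4+(v-185.6)*(346.1-356.4)/(257.8-185.6)
    us=np.arange(int(u0)-5,int(u0)+7); dg=np.diff(g[v,us]); i=dg.argmin(); 
    w=np.clip(-dg[max(0,i-1):i+2],0,None); pts.append(((us[max(0,i-1):i+2][:len(w)]+.5)@w/w.sum(),v))
P=plane(n,np.array(pts),.009)[:,:2]
vx,vy,x0,y0=cv2.fitLine(P.astype(np.float32),cv2.DIST_HUBER,0,.001,.001).ravel()
if vx<0: vx,vy=-vx,-vy
print("front edge dir",vx,vy,"deg",np.degrees(np.arctan2(vy,vx)),"pt",x0,y0)
# block front-face angle, all 4 sides
hsv=cv2.cvtColor(p,cv2.COLOR_RGB2HSV)
# fence top
f=(roi|False)&(H>.033)&(H<.05)
cn=max(cv2.findContours(f.astype(np.uint8),0,1)[0],key=cv2.contourArea)
r=cv2.minAreaRect(plane(n,cn[:,0],.041)[:,:2].astype(np.float32)*1000); print("fence",r,cv2.boxPoints(r).round(1).tolist())
# corners of board by user pixel
print(plane(n,[[356.4,185.6],[346.1,257.8],[290.5,175.8],[287,249.4]],.009).round(4))
E
```

```text
depth deck ((585.9006958007812, 19.23700714111328), (150.6168670654297, 169.80479431152344), 81.16943359375) [[490.3999938964844, -42.099998474121094], [658.2000122070312, -68.19999694824219], [681.4000244140625, 80.5999984741211], [513.5999755859375, 106.69999694824219]]
front edge dir 0.9877301 -0.15617065 deg -8.984695 pt 0.5918073 -0.057337582
fence ((598.9535522460938, 102.25489807128906), (20.779664993286133, 169.51004028320312), 81.07340240478516) [[513.5999755859375, 105.0999984741211], [681.0999755859375, 78.80000305175781], [684.2999877929688, 99.4000015258789], [516.7999877929688, 125.69999694824219]]
[[ 0.6545 -0.0694  0.009 ]
 [ 0.4906 -0.0435  0.009 ]
 [ 0.6785  0.0818  0.009 ]
 [ 0.5106  0.0898  0.009 ]]
```

```bash
cat >> h.py <<'E'
# board frame (measured)
E0=np.array([.5743,-.0551]); a=np.radians(81.1); BX=np.array([np.cos(a),np.sin(a)]); BY=np.array([-BX[1],BX[0]])
def toB(xy): q=np.asarray(xy)[...,:2]-E0; return np.stack([q@BX,q@BY],-1)
def fromB(x,y): return E0+x*BX+y*BY
def move(s,target,z):  # prints tool-frame offset cm and yaw deg to board-frame (x,y) & z
    p,R=pose(s); t=np.array([*fromB(*target),z]); off=R.T@(t-p)*100
    ang=np.degrees(np.arctan2(R[1,1],R[0,1])); want=81.1-90
    print("tcp B",(toB(p)*1000).round(1),"z",(p[2]*1000).round(1),"offset cm",off.round(2),"yaw",round(-(want-ang),2))
E
python3 - <<'E'
from h import *
print("block B",toB([[.5686,-.142],[.5733,-.144]])*1000)
print("jar",plane("top",[[431,166]],.07))
s=env.get_state(); move(s,(-.139,-.010),.195)
E
```

```text
block B [[-86.73556154  -7.81296133]
 [-87.98434245 -12.76579348]]
jar [[ 0.6882342  -0.22612063  0.07      ]]
tcp B [-526.8  279.9] z 193.7 offset cm [ -0.09 -18.3  -44.83] yaw -58.99
```

Call:
{"method": "servo_tool", "body": {"increments": [{"offset": [0, -1.5, -3.6], "yaw": -5}, {"offset": [0, -3, -7.2], "yaw": -10}, {"offset": [0, -4.5, -10.8], "yaw": -15}, {"offset": [0, -6, -14.4], "yaw": -20}, {"offset": [0, -7.5, -18], "yaw": -25}, {"offset": [0, -9, -21.6], "yaw": -30}, {"offset": [0, -10.5, -25.2], "yaw": -35}, {"offset": [0, -12, -28.8], "yaw": -40}], "claw": 0.3, "force": 20}}

```text
clock: 0.9
tcp_pos: [0.4388, -0.3117, 0.1941]
orientation: [-0.366, -0.605, -0.366, 0.605]
wrist_force: [0.0, 0.5, -0.1]
finger_gap: 0.0257
```

```bash
python3 - <<'E'
from h import *
s=env.get_state(); move(s,(-.139,-.010),.195); print(s["clock"],s["finger_gap"],s["wrist_force"])
E
```

```text
tcp B [-274.5   94.2] z 194.1 offset cm [ -0.09   5.5  -16.18] yaw -18.79
0.9 0.025713213754245918 [ 0.04843484  0.45924287 -0.11515374]
```

Call:
{"method": "servo_tool", "body": {"increments": [{"offset": [0, 0.9, -2.7], "yaw": -3}, {"offset": [0, 1.8, -5.4], "yaw": -6}, {"offset": [0, 2.7, -8.1], "yaw": -9}, {"offset": [0, 3.6, -10.8], "yaw": -12}, {"offset": [0, 4.5, -13.4], "yaw": -15}, {"offset": [0, 5.4, -16], "yaw": -19}, {"offset": [0, 5.4, -16], "yaw": -19}, {"offset": [0, 5.4, -16], "yaw": -19}]}}

```text
clock: 1.7
tcp_pos: [0.5605, -0.1965, 0.1938]
orientation: [-0.46, -0.537, -0.46, 0.537]
wrist_force: [0.2, 0.4, 0.0]
finger_gap: 0.0253
```

```bash
python3 - <<'E'
from h import *
s=env.get_state(); move(s,(-.139,-.010),.026); print(s["clock"],s["finger_gap"],s["wrist_force"])
snap("scene","s1")
E
```

```text
tcp B [-141.9   -8.2] z 193.8 offset cm [16.78  0.2  -0.29] yaw 0.05
1.7 0.025274624427232252 [0.24299324 0.42553959 0.04639201]
```

View pics/s1.png

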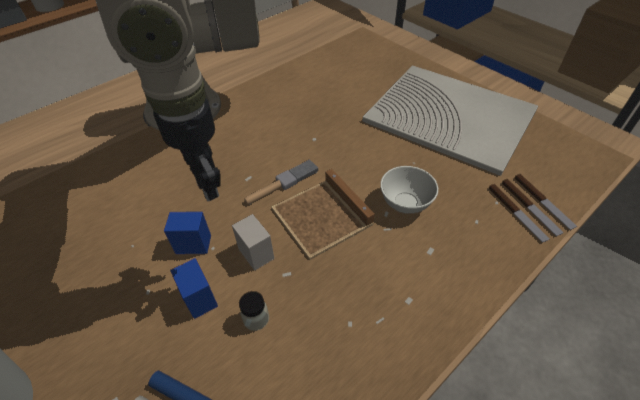

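The image shows the gripper above the gap behind the block, with fingertips at px (210,190) and nothing beneath them. I'll descend.

Call:
{"method": "servo_tool", "body": {"increments": [{"offset": [2.8, 0, 0], "yaw": 0}, {"offset": [5.6, 0.1, 0], "yaw": 0}, {"offset": [8.4, 0.2, 0], "yaw": 0}, {"offset": [11.2, 0.2, 0], "yaw": 0}, {"offset": [14, 0.2, 0], "yaw": 0}, {"offset": [16, 0.2, 0], "yaw": 0}, {"offset": [16.8, 0.2, 0], "yaw": 0}, {"offset": [16.8, 0.2, 0], "yaw": 0}]}}

```text
clock: 2.55
tcp_pos: [0.5611, -0.1977, 0.0255]
orientation: [-0.458, -0.537, -0.46, 0.538]
wrist_force: [-0.3, 0.6, 0.9]
finger_gap: 0.0254
```

```bash
python3 - <<'E'
from h import *
s=env.get_state(); move(s,(-.139,-.010),.026); print(s["clock"],s["finger_gap"],s["wrist_force"])
snap("scene","s2")
snap("top","t2")
a=cv2.imread("pics/s2.png")[130:300,130:400];b=cv2.imread("pics/t2.png")[150:310,255:475]
cv2.imwrite("pics/c2.png",np.vstack([cv2.resize(a,(480,300)),cv2.resize(b,(412,300)) if 0 else cv2.resize(b,(480,300))]))
E
```

```text
tcp B [-142.9   -9. ] z 25.5 offset cm [-0.05  0.1  -0.39] yaw -0.09
2.55 0.025391297657129143 [-0.33389018  0.6121738   0.93778032]
```

View pics/c2.png

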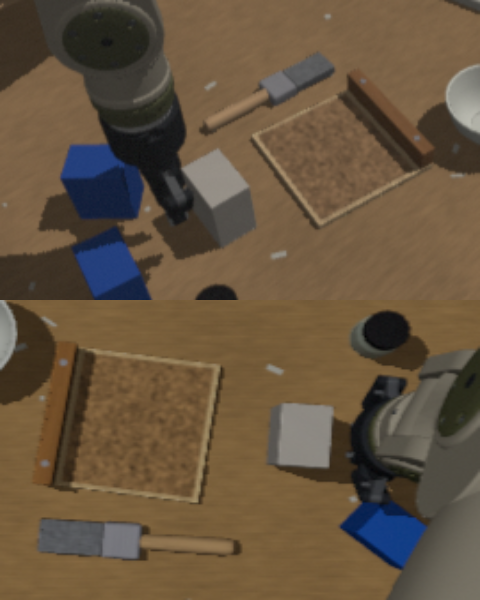

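The fingers are straight behind the white block (scene crop (185,205)) and the hand clears both blue blocks. I'll start the push, in -tool z.

Call:
{"method": "servo_tool", "body": {"increments": [{"offset": [0, 0.1, -0.3], "yaw": 0}, {"offset": [0, 0.1, -0.6], "yaw": 0}, {"offset": [0, 0.1, -0.9], "yaw": 0}, {"offset": [0, 0.1, -1.2], "yaw": 0}, {"offset": [0, 0.1, -1.5], "yaw": 0}, {"offset": [0, 0.1, -1.7], "yaw": 0}, {"offset": [0, 0.1, -1.9], "yaw": 0}, {"offset": [0, 0.1, -2.1], "yaw": 0}]}}

```text
clock: 3.45
tcp_pos: [0.567, -0.1774, 0.0268]
orientation: [-0.46, -0.537, -0.459, 0.538]
wrist_force: [-1.0, -2.7, 0.3]
finger_gap: 0.0256
```

Call:
{"method": "servo_tool", "body": {"increments": [{"offset": [0, 0, -0.2], "yaw": 0}, {"offset": [0, 0, -0.4], "yaw": 0}, {"offset": [0, 0, -0.6], "yaw": 0}, {"offset": [0, 0, -0.8], "yaw": 0}, {"offset": [0, 0, -1.0], "yaw": 0}, {"offset": [0, 0, -1.2], "yaw": 0}, {"offset": [0, 0, -1.4], "yaw": 0}, {"offset": [0, 0, -1.6], "yaw": 0}]}}

```text
clock: 4.25
tcp_pos: [0.5693, -0.1606, 0.0264]
orientation: [0.46, 0.537, 0.46, -0.537]
wrist_force: [-0.6, -0.6, 1.4]
finger_gap: 0.0254
```

```bash
cat >> h.py <<'E'
def block(n="top",zt=.085,name="x",lo=.079,hi=.092):
    p,d=snap(n,name); c=cloud(n,d); H=c[...,2]; hsv=cv2.cvtColor(p,cv2.COLOR_RGB2HSV)
    B=toB(c); near=(d>0)&(B[...,0]>-.15)&(B[...,0]<.16)&(abs(B[...,1])<.07)
    m=(near&(hsv[...,1]<80)&(hsv[...,2]>90)&(H>lo)&(H<hi)).astype(np.uint8)
    nn,l,st,ce=cv2.connectedComponentsWithStats(m); i=1+st[1:,4].argmax()
    cn=cv2.findContours((l==i).astype(np.uint8),0,1)[0][0]
    P=(toB(plane(n,cn[:,0],zt))*1000).astype(np.float32)
    r=cv2.minAreaRect(P); print("block",n,"px",ce[i].round(1),"H",np.median(H[l==i]).round(4),"ctrB",np.round(r[0],1),np.round(r[1],1),"ang",round(r[2],1),"x range",np.percentile(P[:,0],[3,97]).round(1))
E
python3 - <<'E'
from h import *
s=env.get_state(); move(s,(-.061,-.010),.026); print(s["clock"],s["wrist_force"].round(2)); block(name="t3"); block("scene",name="s3")
E
```

```text
tcp B [-105.1  -11.4] z 26.4 offset cm [ 0.04 -0.14 -4.41] yaw 0.01
4.25 [-0.58 -0.64  1.39]
block top px [378.8 220.3] H 0.0866 ctrB [-56.2  -5.9] [41.8 69.2] ang 7.5 x range [-75.2 -35.6]
block scene px [265.5 222.4] H 0.0864 ctrB [-53.   -8.1] [73.1 38.2] ang 86.3 x range [-71.  -36.6]
```

```bash
python3 - <<'E'
import cv2,numpy as np
a=cv2.imread("pics/s3.png")[150:290,180:380];b=cv2.imread("pics/t3.png")[160:290,300:450]
cv2.imwrite("pics/c3.png",np.hstack([cv2.resize(a,(420,294),interpolation=2),cv2.resize(b,(339,294),interpolation=2)]))
E
```

```text
(no output)
```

View pics/c3.png

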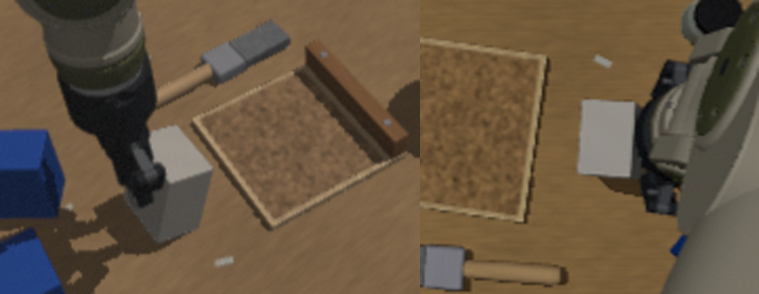

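```bash
cat >> h.py <<'E'
def front(name,n="top",z=.085,lo=.079,hi=.095):
    q=np.load(name+".npz"); p,d=q["p"],q["d"]; c=cloud(n,d); H=c[...,2]; hsv=cv2.cvtColor(p,cv2.COLOR_RGB2HSV); B=toB(c)
    m=((d>0)&(B[...,0]>-.15)&(B[...,0]<.16)&(abs(B[...,1])<.07)&(hsv[...,1]<80)&(hsv[...,2]>90)&(H>lo)&(H<hi))
    P=[]
    for v in np.where(m.sum(1)>8)[0]:
        u=np.where(m[v])[0].min(); P.append((u-.5,v))
    P=np.array(P)[3:-3]; Q=toB(plane(n,P,z))*1000
    k=np.polyfit(Q[:,1],Q[:,0],1); print("front x at y=-8:",np.polyval(k,-8).round(2),"yaw err deg",np.degrees(np.arctan(k[0])).round(2))
    X=np.c_[B[m]*1000,np.ones(m.sum())]; t=np.linalg.lstsq(X,H[m]*1000,rcond=None)[0]; print("top slope deg x,y",np.degrees(np.arctan(t[:2])).round(2), "H",np.median(H[m]).round(4))
E
python3 - <<'E'
from h import *
front("top0");front("t3")
E
```

```text
front x at y=-8: -61.62 yaw err deg -3.05
top slope deg x,y [-0.36 -0.18] H 0.0854
front x at y=-8: -36.22 yaw err deg -3.57
top slope deg x,y [-16.94  -1.2 ] H 0.0881
```

```bash
python3 - <<'E'
from h import *
for nm,n in(("t3","top"),("s3","scene"),("top0","top")):
    q=np.load(nm+".npz"); p,d=q["p"],q["d"]; c=cloud(n,d); B=toB(c)*1000; H=c[...,2]*1000
    hsv=cv2.cvtColor(p,cv2.COLOR_RGB2HSV)
    for x in range(-95,-25,5):
        m=(abs(B[...,0]-x)<2.5)&(abs(B[...,1]+8)<20)&(H>60)
        if m.sum(): print(nm,x,m.sum(),np.percentile(H[m],[10,50,90]).round(1),"V",np.median(hsv[...,2][m]))
E
```

```text
t3 -95 206 [546.2 548.2 563.5] V 122.0
t3 -90 201 [546.3 548.1 562.9] V 124.0
t3 -85 230 [499.4 548.2 562.8] V 122.0
t3 -80 223 [ 95.2 551.7 561.6] V 124.0
t3 -75 243 [ 93.9 556.6 560.6] V 116.0
t3 -70 479 [175.  323.6 563.9] V 113.0
t3 -65 485 [198.3 407.6 566.3] V 116.0
t3 -60 410 [ 90.5 548.6 566.8] V 116.0
t3 -55 648 [376.3 535.6 565.1] V 79.0
t3 -50 348 [ 86.6 513.5 532. ] V 53.5
t3 -45 46 [82.5 84.6 86.3] V 147.0
t3 -40 46 [80.3 82.5 84.7] V 147.0
t3 -35 10 [80.  80.9 83.5] V 143.5
s3 -95 2 [76.9 76.9 77. ] V 27.0
s3 -90 2 [66.6 68.  69.4] V 59.5
s3 -85 2 [101.2 131.2 161.2] V 61.5
s3 -80 10 [ 93.7  95.2 533.2] V 113.5
s3 -75 37 [ 92.7  94.  441.6] V 150.0
s3 -70 71 [ 91.   94.9 415.7] V 155.0
s3 -65 55 [ 89.3  91.2 422.1] V 156.0
s3 -60 73 [ 88.1 388.2 415.3] V 119.0
s3 -55 34 [85.6 87.  89.5] V 156.0
s3 -50 34 [83.5 85.5 87.2] V 156.0
s3 -45 33 [82.2 83.8 85.1] V 156.0
s3 -40 34 [80.6 81.8 83. ] V 156.0
s3 -35 8 [79.6 80.9 82.2] V 142.5
top0 -95 46 [84.  85.6 87.2] V 141.0
top0 -90 45 [83.6 85.6 87.2] V 141.0
top0 -85 47 [82.8 85.3 87.2] V 141.0
top0 -80 44 [83.7 85.1 87.2] V 141.0
top0 -75 45 [83.9 85.6 87.9] V 141.0
top0 -70 47 [84.4 86.1 87.3] V 142.0
top0 -65 58 [71.2 84.5 86.8] V 141.0
top0 -60 21 [64.4 76.9 84.7] V 110.0
```

The depth check shows the block is already tilting forward by about 18°, so the contact is too high. Before going on I'll look at the finger shape in the tool frame.

```bash
python3 - <<'E'
from h import *
q=np.load("s2.npz"); c=cloud("scene",q["d"]); B=toB(c)*1000; H=c[...,2]*1000
# relative to tcp (-142.9,-9) z25.5
X=B[...,0]+142.9; Y=B[...,1]+9; Z=H-25.5
for z in range(0,130,8):
    m=(abs(Z-z)<4)&(abs(X)<50)&(abs(Y)<75)&(q["d"]>0)
    hs=cv2.cvtColor(q["p"],cv2.COLOR_RGB2HSV); m&=hs[...,2]<75
    m&=~((hs[...,0]>100)&(hs[...,1]>120))
    if m.sum()>3: print("z+",z,m.sum(),"x",np.percentile(X[m],[3,97]).round(0),"y",np.percentile(Y[m],[3,97]).round(0))
a=cv2.imread("pics/s2.png")[150:280,170:300]; b=cv2.imread("pics/s3.png")[150:280,190:320]
cv2.imwrite("pics/c4.png",np.hstack([cv2.resize(a,(400,400),interpolation=2),cv2.resize(b,(400,400),interpolation=2)]))
E
```

```text
z+ 0 18 x [30. 33.] y [-37.  18.]
z+ 8 21 x [30. 34.] y [-37.  16.]
z+ 16 18 x [30. 33.] y [-32.  12.]
z+ 24 20 x [30. 34.] y [-36.  18.]
z+ 32 26 x [29. 34.] y [-36.  29.]
z+ 40 29 x [-10.  34.] y [-35.  23.]
z+ 48 57 x [-11.  33.] y [-35.  23.]
z+ 56 28 x [-10.  31.] y [-28.  26.]
z+ 80 7 x [-13.  -5.] y [-40.   6.]
z+ 88 27 x [-13.   9.] y [-48. -24.]
z+ 96 22 x [-12.  13.] y [-52. -23.]
z+ 104 75 x [-17.  15.] y [-56.   6.]
z+ 112 41 x [-17.  17.] y [-59. -23.]
z+ 120 34 x [-17.  16.] y [-64. -16.]
z+ 128 66 x [-17.  17.] y [-67. -20.]
```

View pics/c4.png

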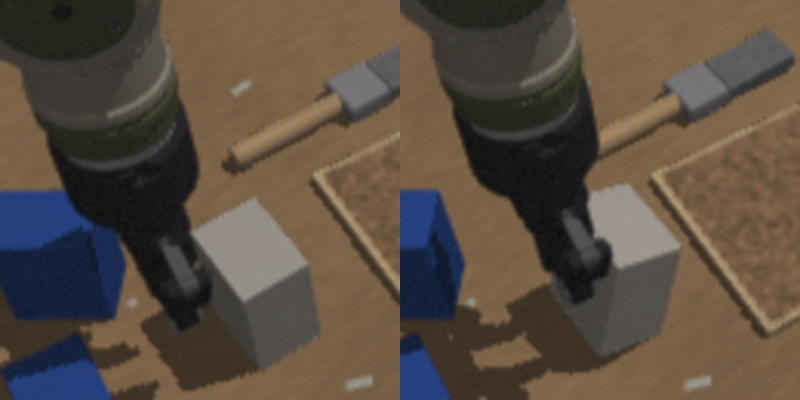

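```bash
cat >> h.py <<'E'
def proj(n,P):
    f,cx,cy,T=K(n); q=(np.atleast_2d(P)-T[:3,3])@T[:3,:3]; return np.c_[cx+f*q[:,0]/-q[:,2],cy-f*q[:,1]/-q[:,2]]
E
python3 - <<'E'
from h import *
def w(x,y,z): return [*fromB(x/1000,y/1000),z/1000]
P=[w(-142.9,-9+y,25.5+z) for y in(-27,0,27) for z in(0,20,40,60,80)]
u=proj("scene",P); im=cv2.imread("pics/s2.png")
q=np.load("s2.npz"); c=cloud("scene",q["d"])
big=cv2.resize(im[150:300,170:320],(600,600),interpolation=2)
for a in u: cv2.circle(big,tuple(int(t) for t in (a-[170,150])*4),3,(0,0,255),-1)
cv2.imwrite("pics/c5.png",big)
for (U,V) in((229,255),(227,250),(230,243),(234,245),(222,235),(228,230)): print(U,V,(toB(c[V,U])*1000).round(0),(c[V,U,2]*1000).round(0))
E
```

```text
229 255 [-147.  -37.] 78.0
227 250 [-152.  -66.] 135.0
230 243 [-145.  -73.] 160.0
234 245 [-140.  -74.] 150.0
222 235 [-146.  -27.] 131.0
228 230 [-138.  -53.] 170.0
```

View pics/c5.png

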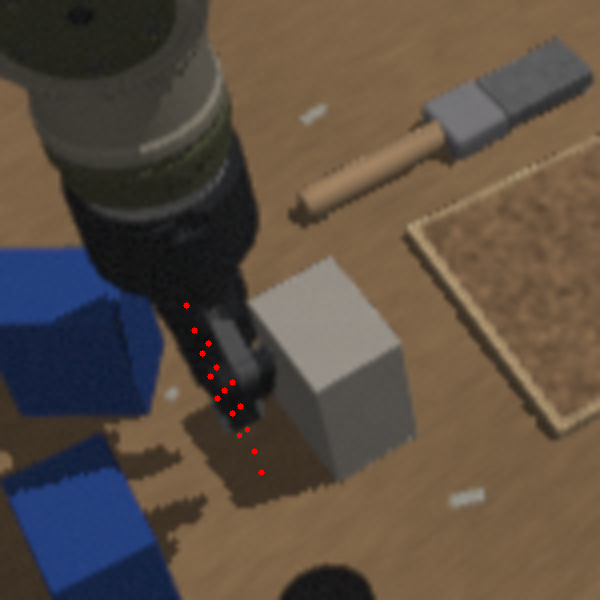

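```bash
python3 - <<'E'
from h import *
q=np.load("s2.npz"); c=cloud("scene",q["d"]); B=toB(c)*1000; H=c[...,2]*1000
X=B[...,0]+142.9; Y=B[...,1]+9
m=(q["d"]>0)&(abs(X)<24)&(abs(Y)<110)&(H>12)&(H<330)
for z in range(15,330,15):
    k=m&(abs(H-z)<7.5)
    if k.sum(): print(z,k.sum(),"x",np.percentile(X[k],[5,95]).round(0),"y",np.percentile(Y[k],[2,25,50,75,98]).round(0))
v,u=np.where(m&(H<110)); 
for i in range(0,len(v),6): print((u[i],v[i]),X[v[i],u[i]].round(),Y[v[i],u[i]].round(),H[v[i],u[i]].round(), end=" | ")
E
```

```text
15 21 x [-22.  -8.] y [73. 79. 84. 91. 98.]
30 30 x [-23.  -8.] y [71. 77. 82. 91. 97.]
45 30 x [-23.  -9.] y [71. 78. 83. 88. 95.]
60 26 x [-23.   5.] y [-20.  72.  76.  82.  88.]
75 59 x [-22.   9.] y [-28. -26. -21.  13.  79.]
90 10 x [-18.   3.] y [-28. -27. -24. -18.  58.]
105 14 x [-13.   8.] y [-45. -44. -35. -23.   4.]
120 51 x [-13.  12.] y [-52. -46. -39. -25. -23.]
135 109 x [-17.  15.] y [-59. -51. -25. -23.   8.]
150 99 x [-16.  16.] y [-67. -64. -48. -22. -16.]
165 233 x [-18.  16.] y [-66. -61. -47. -25. -15.]
180 91 x [-10.   9.] y [-44. -40. -39. -38. -33.]
195 132 x [-21.  21.] y [-39. -38. -37. -35. -30.]
210 171 x [-22.  21.] y [-39. -38. -37. -34. -30.]
225 206 x [-21.  21.] y [-39. -37. -36. -33. -26.]
240 195 x [-22.  21.] y [-38. -34. -32. -29. -23.]
255 163 x [-22.  20.] y [-38. -37. -35. -33. -28.]
270 201 x [-22.  21.] y [-40. -38. -37. -34. -30.]
285 249 x [-22.  21.] y [-40. -37. -36. -33. -29.]
300 224 x [-22.  21.] y [-38. -37. -35. -33. -28.]
315 130 x [-22.  21.] y [-44. -40. -37. -35. -30.]
(np.int64(199), np.int64(222)) -22.0 77.0 82.0 | (np.int64(2
[... 755 characters left out ...]
2.0 74.0 34.0 | (np.int64(207), np.int64(238)) -19.0 79.0 22.0 | (np.int64(206), np.int64(240)) -23.0 72.0 25.0 | (np.int64(207), np.int64(242)) -22.0 73.0 16.0 | (np.int64(219), np.int64(244)) -9.0 13.0 70.0 | (np.int64(221), np.int64(247)) -13.0 -25.0 108.0 | (np.int64(233), np.int64(250)) 3.0 -44.0 110.0 | (np.int64(234), np.int64(251)) 9.0 -21.0 73.0 | (np.int64(233), np.int64(252)) 5.0 -26.0 79.0 | (np.int64(229), np.int64(253)) -3.0 -28.0 84.0 | (np.int64(235), np.int64(253)) 9.0 -20.0 64.0 | (np.int64(229), np.int64(254)) -3.0 -28.0 81.0 | (np.int64(225), np.int64(255)) -10.0 -20.0 73.0 | (np.int64(231), np.int64(255)) -0.0 -26.0 73.0 | (np.int64(229), np.int64(256)) -4.0 -27.0 74.0 |
```

Three things show the fingertips really sit about 37 mm above the reported TCP. The depth cloud puts the lowest finger points near z≈62–65, while the reported TCP is at 25.5. The picture shows bench under the fingertip at px (230,257), and the tilt geometry gives contact at z≈62. So I'll back off slowly, let the block settle, then go lower by camera.

Call:
{"method": "servo_tool", "body": {"increments": [{"offset": [0, 0, 0.2], "yaw": 0}, {"offset": [0, 0, 0.4], "yaw": 0}, {"offset": [0, 0, 0.6], "yaw": 0}, {"offset": [0, 0, 0.8], "yaw": 0}, {"offset": [0, 0, 1.1], "yaw": 0}, {"offset": [0, 0, 1.4], "yaw": 0}, {"offset": [0, 0, 1.7], "yaw": 0}, {"offset": [0, 0, 2.0], "yaw": 0}]}}

```text
clock: 5.15
tcp_pos: [0.5662, -0.181, 0.0265]
orientation: [0.46, 0.537, 0.46, -0.537]
wrist_force: [-0.2, 0.2, -0.2]
finger_gap: 0.0256
```

Call:
{"method": "servo_tool", "body": {"increments": [{"offset": [0, 0, 0.4], "yaw": 0}, {"offset": [0, 0, 0.8], "yaw": 0}, {"offset": [0, 0, 1.2], "yaw": 0}, {"offset": [0, 0, 1.6], "yaw": 0}, {"offset": [0, 0, 1.6], "yaw": 0}, {"offset": [0, 0, 1.6], "yaw": 0}, {"offset": [0, 0, 1.6], "yaw": 0}, {"offset": [0, 0, 1.6], "yaw": 0}]}}

```text
clock: 5.95
tcp_pos: [0.5637, -0.1964, 0.0265]
orientation: [-0.46, -0.537, -0.46, 0.537]
wrist_force: [-0.2, 0.1, -0.5]
finger_gap: 0.0253
```

```bash
python3 - <<'E'
from h import *
s=env.get_state(); move(s,(-.14,-.010),.026); print(s["clock"],s["wrist_force"].round(2)); block(name="t4"); front("t4",hi=.091); block("scene",name="s4")
im=cv2.imread("pics/s4.png"); cv2.imwrite("pics/c6.png",cv2.resize(im[150:300,170:320],(600,600),interpolation=2))
E
```

```text
tcp B [-141.2  -11.4] z 26.5 offset cm [ 0.05 -0.14 -0.12] yaw 0.02
5.95 [-0.16  0.06 -0.49]
block top px [394.5 221.6] H 0.0853 ctrB [-86.5  -8. ] [49.9 69.3] ang 3.2 x range [-112.   -60.9]
front x at y=-8: -61.53 yaw err deg -3.34
top slope deg x,y [-0.43 -0.05] H 0.0853
block scene px [250.7 230.8] H 0.0845 ctrB [-87.3 -11.6] [49.3 71.7] ang 3.7 x range [-112.3  -61.6]
```

View pics/c6.png

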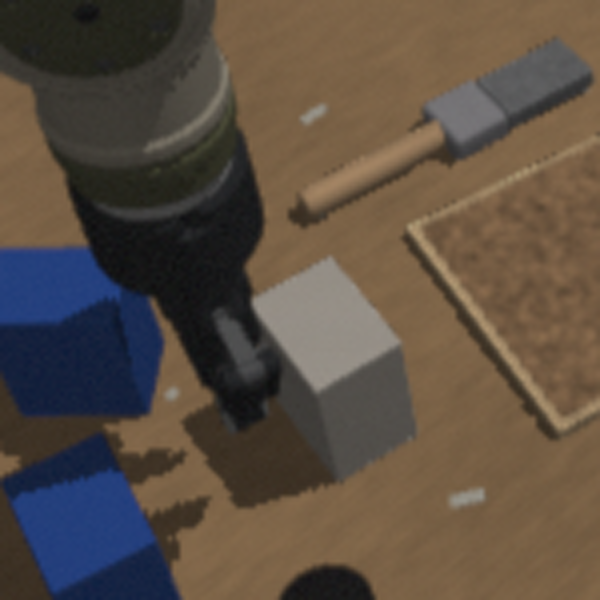

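The block is back upright where it started (front face -61.5 mm in the board frame). I'll lower further, watching the force.

Call:
{"method": "servo_tool", "body": {"increments": [{"offset": [0.3, 0, 0], "yaw": 0}, {"offset": [0.6, 0, 0], "yaw": 0}, {"offset": [0.9, 0, 0], "yaw": 0}, {"offset": [1.2, 0, 0], "yaw": 0}, {"offset": [1.5, 0, 0], "yaw": 0}, {"offset": [1.8, 0, 0], "yaw": 0}, {"offset": [2.0, 0, 0], "yaw": 0}, {"offset": [2.0, 0, 0], "yaw": 0}]}}

```text
clock: 6.85
tcp_pos: [0.5635, -0.1965, 0.0061]
orientation: [-0.46, -0.537, -0.46, 0.537]
wrist_force: [0.3, 0.1, -0.5]
finger_gap: 0.0258
```

```bash
cat >> h.py <<'E'
def tips(name):
    s=env.get_state(); p,_=pose(s); b=toB(p)*1000
    q,d=snap("scene",name); c=cloud("scene",d); B=toB(c)*1000; H=c[...,2]*1000
    X=B[...,0]-b[0]; Y=B[...,1]-b[1]; m=(d>0)&(abs(X)<16)&(Y>-60)&(Y<40)&(H>6)&(H<130)
    h=np.sort(H[m]); print("tcp z",(p[2]*1000).round(1),"n",m.sum(),"lowest finger pts",h[:12].round(0),"force",s["wrist_force"].round(2),"t",s["clock"])
    for y0,y1 in((-40,-14),(-14,14),(14,40)):
        k=m&(Y>=y0)&(Y<y1)
        if k.sum()>3: print(y0,y1,np.percentile(H[k],[2,10]).round(0))
E
python3 - <<'E'
from h import *
tips("s5")
im=cv2.imread("pics/s5.png"); cv2.imwrite("pics/c7.png",cv2.resize(im[150:300,170:320],(600,600),interpolation=2))
E
```

```text
tcp z 6.1 n 216 lowest finger pts [42. 43. 45. 46. 47. 48. 48. 49. 49. 49. 49. 49.] force [ 0.26  0.15 -0.48] t 6.85
-40 -14 [48. 53.]
-14 14 [43. 47.]
```

View pics/c7.png

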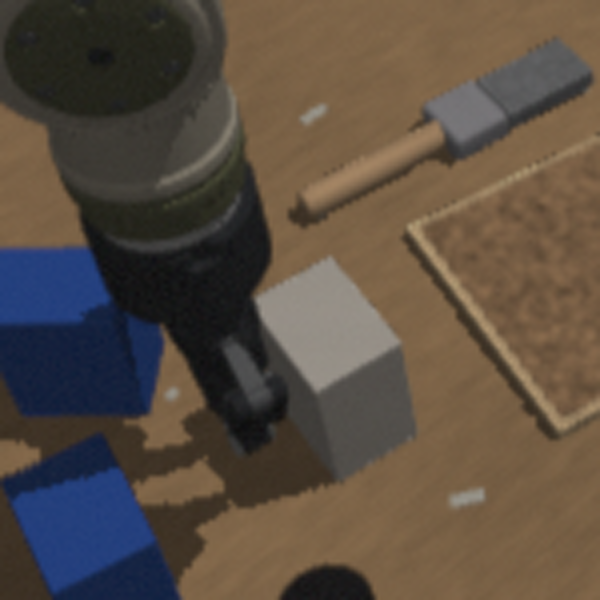

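Tips measure about 43 mm up at a reported z of 6, so the 37 mm offset holds and nothing is touching. Lowering 16 mm more.

Call:
{"method": "servo_tool", "body": {"increments": [{"offset": [0.3, 0, 0], "yaw": 0}, {"offset": [0.6, 0, 0], "yaw": 0}, {"offset": [0.9, 0, 0], "yaw": 0}, {"offset": [1.2, 0, 0], "yaw": 0}, {"offset": [1.4, 0, 0], "yaw": 0}, {"offset": [1.6, 0, 0], "yaw": 0}, {"offset": [1.6, 0, 0], "yaw": 0}, {"offset": [1.6, 0, 0], "yaw": 0}]}}

```text
clock: 7.7
tcp_pos: [0.5638, -0.1966, -0.0095]
orientation: [-0.46, -0.537, -0.46, 0.537]
wrist_force: [0.4, -0.1, 0.1]
finger_gap: 0.0255
```

```bash
python3 - <<'E'
from h import *
tips("s6"); move(env.get_state(),(-.123,-.008),-.01)
E
```

```text
tcp z -9.5 n 293 lowest finger pts [29. 30. 30. 31. 32. 32. 33. 34. 35. 35. 35. 35.] force [ 0.43 -0.1   0.15] t 7.7
-40 -14 [32. 39.]
-14 14 [31. 34.]
tcp B [-141.4  -11.6] z -9.4 offset cm [ 0.06 -0.36 -1.84] yaw 0.0
```

Call:
{"method": "servo_tool", "body": {"increments": [{"offset": [0, -0.2, -0.3], "yaw": 0}, {"offset": [0, -0.3, -0.6], "yaw": 0}, {"offset": [0, -0.3, -0.9], "yaw": 0}, {"offset": [0, -0.3, -1.2], "yaw": 0}, {"offset": [0, -0.3, -1.4], "yaw": 0}, {"offset": [0, -0.3, -1.6], "yaw": 0}, {"offset": [0, -0.3, -1.8], "yaw": 0}, {"offset": [0, -0.3, -2.0], "yaw": 0}]}}

```text
clock: 8.55
tcp_pos: [0.5639, -0.1765, -0.0094]
orientation: [-0.46, -0.537, -0.46, 0.537]
wrist_force: [-0.3, -2.1, 0.5]
finger_gap: 0.0256
```

Call:
{"method": "servo_tool", "body": {"increments": [{"offset": [0, 0, -0.15], "yaw": 0}, {"offset": [0, 0, -0.3], "yaw": 0}, {"offset": [0, 0, -0.45], "yaw": 0}, {"offset": [0, 0, -0.6], "yaw": 0}, {"offset": [0, 0, -0.75], "yaw": 0}, {"offset": [0, 0, -0.9], "yaw": 0}, {"offset": [0, 0, -1.05], "yaw": 0}, {"offset": [0, 0, -1.2], "yaw": 0}]}}

```text
clock: 9.35
tcp_pos: [0.5659, -0.1645, -0.0094]
orientation: [-0.46, -0.537, -0.46, 0.537]
wrist_force: [-0.5, -2.7, 2.1]
finger_gap: 0.0255
```

```bash
python3 - <<'E'
from h import *
s=env.get_state(); move(s,(-.061,-.008),-.01); print(s["clock"],s["wrist_force"].round(2)); block(name="t7"); front("t7",hi=.090); block("scene",name="s7")
im=cv2.imread("pics/s7.png"); cv2.imwrite("pics/c8.png",cv2.resize(im[150:300,170:320],(600,600),interpolation=2))
E
```

```text
tcp B [-109.4   -8.6] z -9.4 offset cm [ 0.06 -0.06 -4.84] yaw 0.0
9.35 [-0.53 -2.7   2.06]
block top px [384.9 221.1] H 0.0865 ctrB [-69.2  -6.9] [49.3 69.3] ang 0.3 x range [-93.2 -44.9]
front x at y=-8: -44.62 yaw err deg 0.29
top slope deg x,y [-3.69 -0.23] H 0.0865
block scene px [261.3 226.4] H 0.0857 ctrB [-68.2  -9.8] [71.3 46.7] ang 89.6 x range [-89.4 -45.3]
```

View pics/c8.png

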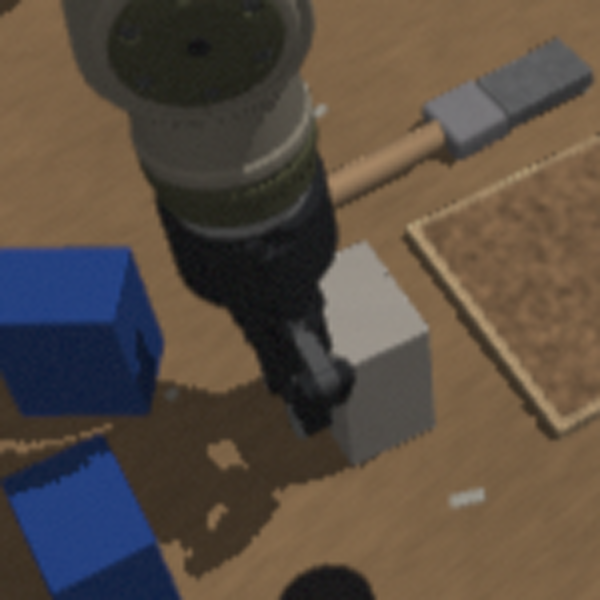

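The block is sliding, square to the board (0.3°) and tilted only about 3.7°. The picture shows the fingers flush behind it at crop (320,400). Continuing.

Call:
{"method": "servo_tool", "body": {"increments": [{"offset": [0, 0, -0.25], "yaw": 0}, {"offset": [0, 0, -0.5], "yaw": 0}, {"offset": [0, 0, -0.75], "yaw": 0}, {"offset": [0, 0, -1.0], "yaw": 0}, {"offset": [0, 0, -1.25], "yaw": 0}, {"offset": [0, 0, -1.5], "yaw": 0}, {"offset": [0, 0, -1.75], "yaw": 0}, {"offset": [0, 0, -2.0], "yaw": 0}]}}

```text
clock: 10.25
tcp_pos: [0.5688, -0.1445, -0.0095]
orientation: [-0.46, -0.537, -0.46, 0.537]
wrist_force: [-0.8, -1.2, -0.2]
finger_gap: 0.0256
```

Call:
{"method": "servo_tool", "body": {"increments": [{"offset": [0, 0, -0.25], "yaw": 0}, {"offset": [0, 0, -0.5], "yaw": 0}, {"offset": [0, 0, -0.75], "yaw": 0}, {"offset": [0, 0, -1.0], "yaw": 0}, {"offset": [0, 0, -1.25], "yaw": 0}, {"offset": [0, 0, -1.5], "yaw": 0}, {"offset": [0, 0, -1.75], "yaw": 0}, {"offset": [0, 0, -2.0], "yaw": 0}]}}

```text
clock: 11.05
tcp_pos: [0.5719, -0.1248, -0.0095]
orientation: [-0.46, -0.537, -0.46, 0.537]
wrist_force: [-0.2, -1.9, 1.1]
finger_gap: 0.0255
```

```bash
python3 - <<'E'
from h import *
s=env.get_state(); move(s,(-.061,-.008),-.01); print(s["clock"],s["wrist_force"].round(2)); block(name="t8"); front("t8",hi=.090); block("scene",name="s8")
E
```

```text
tcp B [-69.2  -8.4] z -9.5 offset cm [ 0.05 -0.04 -0.82] yaw 0.0
11.05 [-0.24 -1.88  1.11]
block top px [365.2 218.3] H 0.0864 ctrB [-29.3  -6.9] [49.2 69.6] ang 0.2 x range [-51.2  -4.9]
front x at y=-8: -4.7 yaw err deg 0.04
top slope deg x,y [-4. -0.] H 0.0863
block scene px [279.4 217.8] H 0.0856 ctrB [-28.3 -10. ] [71.4 46.5] ang 89.5 x range [-49.2  -5.2]
```

Call:
{"method": "servo_tool", "body": {"increments": [{"offset": [0, 0, -0.1], "yaw": 0}, {"offset": [0, 0, -0.2], "yaw": 0}, {"offset": [0, 0, -0.3], "yaw": 0}, {"offset": [0, 0, -0.4], "yaw": 0}, {"offset": [0, 0, -0.5], "yaw": 0}, {"offset": [0, 0, -0.6], "yaw": 0}, {"offset": [0, 0, -0.7], "yaw": 0}, {"offset": [0, 0, -0.8], "yaw": 0}]}}

```text
clock: 11.95
tcp_pos: [0.5732, -0.117, -0.0095]
orientation: [-0.46, -0.537, -0.46, 0.537]
wrist_force: [-0.6, -2.2, 1.2]
finger_gap: 0.0253
```

```bash
python3 - <<'E'
from h import *
s=env.get_state(); move(s,(-.061,-.008),-.01); print(s["clock"],s["wrist_force"].round(2)); block(name="t9"); front("t9",hi=.090); block("scene",name="s9")
E
```

```text
tcp B [-61.3  -8.5] z -9.5 offset cm [ 0.05 -0.05 -0.03] yaw 0.0
11.95 [-0.61 -2.2   1.18]
block top px [361.2 217.5] H 0.0863 ctrB [-21.2  -7. ] [48.9 69.4] ang 0.3 x range [-42.9   3. ]
front x at y=-8: 3.2 yaw err deg 0.22
top slope deg x,y [-4.04  0.13] H 0.0863
block scene px [282.8 216.2] H 0.0855 ctrB [-19.8 -10.4] [70.6 45.2] ang 89.2 x range [-40.2   2.5]
```

Call:
{"method": "servo_tool", "body": {"increments": [{"offset": [0, 0, -0.05], "yaw": 0}, {"offset": [0, 0, -0.1], "yaw": 0}, {"offset": [0, 0, -0.15], "yaw": 0}, {"offset": [0, 0, -0.2], "yaw": 0}, {"offset": [0, 0, -0.25], "yaw": 0}, {"offset": [0, 0, -0.25], "yaw": 0}, {"offset": [0, 0, -0.25], "yaw": 0}, {"offset": [0, 0, -0.25], "yaw": 0}]}}

```text
clock: 12.85
tcp_pos: [0.5735, -0.1152, -0.0094]
orientation: [-0.46, -0.537, -0.459, 0.538]
wrist_force: [-1.7, -4.1, 1.7]
finger_gap: 0.0255
```

```bash
python3 - <<'E'
from h import *
s=env.get_state(); move(s,(-.061,-.008),-.01); print(s["clock"],s["wrist_force"].round(2)); block(name="t10"); front("t10",hi=.090); block("scene",name="s10")
E
```

```text
tcp B [-59.5  -8.5] z -9.4 offset cm [ 0.06 -0.05  0.15] yaw -0.02
12.85 [-1.66 -4.14  1.66]
block top px [360.3 217.3] H 0.0864 ctrB [-19.3  -7. ] [48.6 69.3] ang 0.2 x range [-40.8   4.8]
front x at y=-8: 4.99 yaw err deg -0.04
top slope deg x,y [-3.47  0.07] H 0.0864
block scene px [283.5 215.9] H 0.0855 ctrB [-18.4 -10.4] [70.7 45.7] ang 89.6 x range [-38.5   4.2]
```

The force doubled to about 4.5 N with the front face at the board edge, so the block is touching and square. I'll back off gently so it stands flat, then raise the fingers for the tipping push.

Call:
{"method": "servo_tool", "body": {"increments": [{"offset": [0, 0, 0.1], "yaw": 0}, {"offset": [0, 0, 0.2], "yaw": 0}, {"offset": [0, 0, 0.3], "yaw": 0}, {"offset": [0, 0, 0.5], "yaw": 0}, {"offset": [0, 0, 0.8], "yaw": 0}, {"offset": [0, 0, 1.2], "yaw": 0}, {"offset": [0, 0, 1.6], "yaw": 0}, {"offset": [0, 0, 2.0], "yaw": 0}]}}

```text
clock: 13.75
tcp_pos: [0.5704, -0.1347, -0.0095]
orientation: [0.46, 0.537, 0.46, -0.537]
wrist_force: [0.3, -0.2, -1.2]
finger_gap: 0.0255
```

Call:
{"method": "servo_tool", "body": {"increments": [{"offset": [-0.6, 0, 0], "yaw": 0}, {"offset": [-1.2, 0, 0], "yaw": 0}, {"offset": [-1.8, 0, 0], "yaw": 0}, {"offset": [-2.4, 0, 0], "yaw": 0}, {"offset": [-3.0, 0, 0], "yaw": 0}, {"offset": [-3.6, 0, 0], "yaw": 0}, {"offset": [-4.0, 0, 0], "yaw": 0}, {"offset": [-4.0, 0, 0], "yaw": 0}]}}

```text
clock: 14.55
tcp_pos: [0.571, -0.1345, 0.0313]
orientation: [0.46, 0.537, 0.459, -0.537]
wrist_force: [-0.2, -0.1, -0.6]
finger_gap: 0.0256
```

```bash
python3 - <<'E'
from h import *
s=env.get_state(); move(s,(-.061,-.008),.03); print(s["clock"],s["wrist_force"].round(2)); block(name="t11"); front("t11",hi=.090); block("scene",name="s11"); tips("s12")
im=cv2.imread("pics/s12.png"); cv2.imwrite("pics/c12.png",cv2.resize(im[130:300,190:360],(600,600),interpolation=2))
E
```

```text
tcp B [-79.  -9.] z 31.3 offset cm [ 0.13 -0.1  -1.8 ] yaw 0.01
14.55 [-0.15 -0.12 -0.65]
block top px [365.3 217.8] H 0.0854 ctrB [-25.2  -6.9] [69.4 49.5] ang 89.7 x range [-49.6  -0.6]
front x at y=-8: -0.36 yaw err deg 0.36
top slope deg x,y [-0.47 -0.16] H 0.0854
block scene px [278.4 217. ] H 0.0844 ctrB [-25.8 -10.2] [71.2 49.3] ang 89.4 x range [-50.1  -1.3]
tcp z 30.5 n 176 lowest finger pts [67. 68. 69. 70. 70. 72. 72. 73. 73. 73. 74. 74.] force [0.25 0.03 0.15] t 14.65
-40 -14 [72. 75.]
-14 14 [68. 73.]
14 40 [78. 81.]
```

View pics/c12.png

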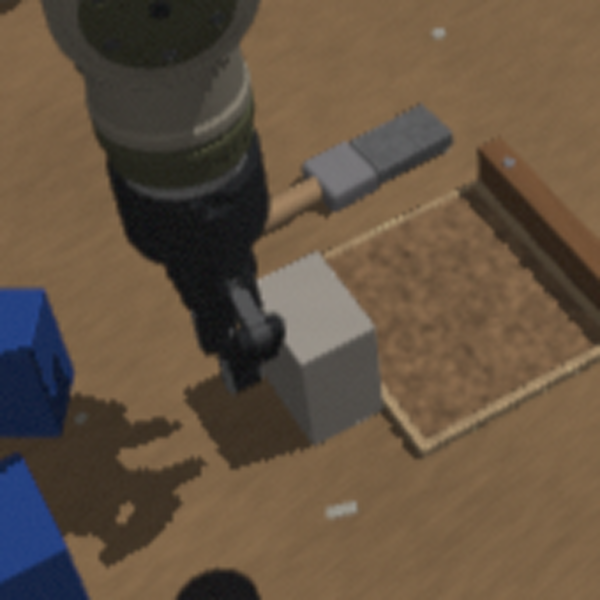

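The block stands upright against the edge: top-view front face -0.4 mm, yaw 0.4°, and the picture agrees. Fingertips are about 67 mm up. Starting the tipping push.

Call:
{"method": "servo_tool", "body": {"increments": [{"offset": [0, 0, -0.3], "yaw": 0}, {"offset": [0, 0, -0.6], "yaw": 0}, {"offset": [0, 0, -0.9], "yaw": 0}, {"offset": [0, 0, -1.2], "yaw": 0}, {"offset": [0, 0, -1.5], "yaw": 0}, {"offset": [0, 0, -1.7], "yaw": 0}, {"offset": [0, 0, -1.9], "yaw": 0}, {"offset": [0, 0, -2.1], "yaw": 0}]}}

```text
clock: 15.5
tcp_pos: [0.574, -0.1141, 0.0308]
orientation: [-0.46, -0.537, -0.459, 0.537]
wrist_force: [-1.1, -1.9, 2.3]
finger_gap: 0.0256
```

Call:
{"method": "servo_tool", "body": {"increments": [{"offset": [0, 0, -0.2], "yaw": 0}, {"offset": [0, 0, -0.4], "yaw": 0}, {"offset": [0, 0, -0.6], "yaw": 0}, {"offset": [0, 0, -0.8], "yaw": 0}, {"offset": [0, 0, -1.0], "yaw": 0}, {"offset": [0, 0, -1.2], "yaw": 0}, {"offset": [0, 0, -1.4], "yaw": 0}, {"offset": [0, 0, -1.6], "yaw": 0}]}}

```text
clock: 16.3
tcp_pos: [0.5762, -0.0975, 0.0305]
orientation: [0.46, 0.537, 0.46, -0.537]
wrist_force: [-0.4, -2.9, 3.7]
finger_gap: 0.0253
```

```bash
python3 - <<'E'
from h import *
s=env.get_state(); move(s,(-.028,-.008),.03); print(s["clock"],s["wrist_force"].round(2)); snap("scene","s13")
im=cv2.imread("pics/s13.png"); cv2.imwrite("pics/c13.png",cv2.resize(im[130:300,190:360],(600,600),interpolation=2))
E
```

```text
tcp B [-41.6  -8.5] z 30.5 offset cm [ 0.05 -0.04 -1.36] yaw 0.01
16.3 [-0.39 -2.87  3.71]
```

View pics/c13.png

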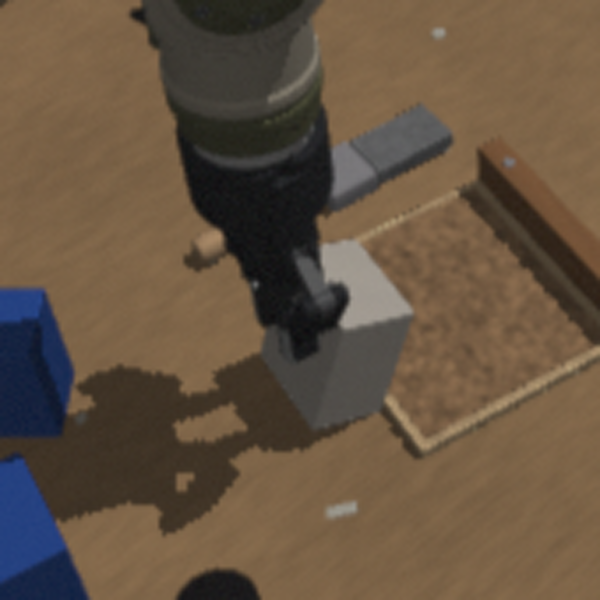

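The block is leaning over the edge, with its top edge at crop (410,310), and the force is low. Continuing past balance.

Call:
{"method": "servo_tool", "body": {"increments": [{"offset": [0, 0, -0.2], "yaw": 0}, {"offset": [0, 0, -0.4], "yaw": 0}, {"offset": [0, 0, -0.6], "yaw": 0}, {"offset": [0, 0, -0.8], "yaw": 0}, {"offset": [0, 0, -1.0], "yaw": 0}, {"offset": [0, 0, -1.2], "yaw": 0}, {"offset": [0, 0, -1.4], "yaw": 0}, {"offset": [0, 0, -1.4], "yaw": 0}]}}

```text
clock: 17.15
tcp_pos: [0.5778, -0.0832, 0.0299]
orientation: [-0.459, -0.537, -0.46, 0.537]
wrist_force: [-0.1, -0.5, -0.3]
finger_gap: 0.0258
```

```bash
python3 - <<'E'
from h import *
s=env.get_state(); move(s,(-.028,-.008),.03); print(s["clock"],s["wrist_force"].round(2)); snap("scene","s14")
im=cv2.imread("pics/s14.png"); cv2.imwrite("pics/c14.png",cv2.resize(im[130:300,190:360],(600,600),interpolation=2))
E
```

```text
tcp B [-27.2  -7.8] z 29.9 offset cm [-0.01  0.02  0.08] yaw 0.04
17.15 [-0.13 -0.46 -0.26]
```

View pics/c14.png

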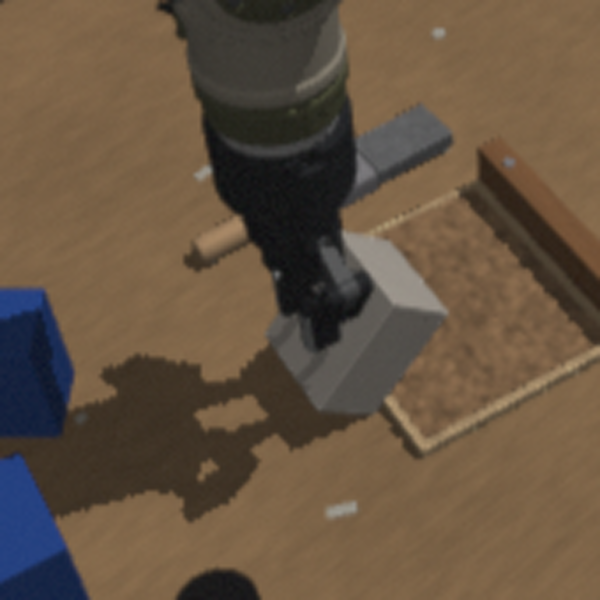

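Close to balance, and the force is near zero. Pushing a little more.

Call:
{"method": "servo_tool", "body": {"increments": [{"offset": [0, 0, -0.2], "yaw": 0}, {"offset": [0, 0, -0.4], "yaw": 0}, {"offset": [0, 0, -0.6], "yaw": 0}, {"offset": [0, 0, -0.8], "yaw": 0}, {"offset": [0, 0, -1.0], "yaw": 0}, {"offset": [0, 0, -1.0], "yaw": 0}, {"offset": [0, 0, -1.0], "yaw": 0}, {"offset": [0, 0, -1.0], "yaw": 0}]}}

```text
clock: 18.0
tcp_pos: [0.5799, -0.0741, 0.0305]
orientation: [-0.46, -0.537, -0.46, 0.537]
wrist_force: [-0.3, -0.2, -0.0]
finger_gap: 0.0253
```

```bash
python3 - <<'E'
from h import *
s=env.get_state(); move(s,(-.028,-.008),.03); print(s["clock"],s["wrist_force"].round(2)); snap("scene","s15")
im=cv2.imread("pics/s15.png"); cv2.imwrite("pics/c15.png",cv2.resize(im[130:300,190:360],(600,600),interpolation=2))
E
```

```text
tcp B [-17.9  -8.5] z 30.5 offset cm [ 0.05 -0.05  1.01] yaw 0.0
18.0 [-0.34 -0.21 -0.03]
```

View pics/c15.png

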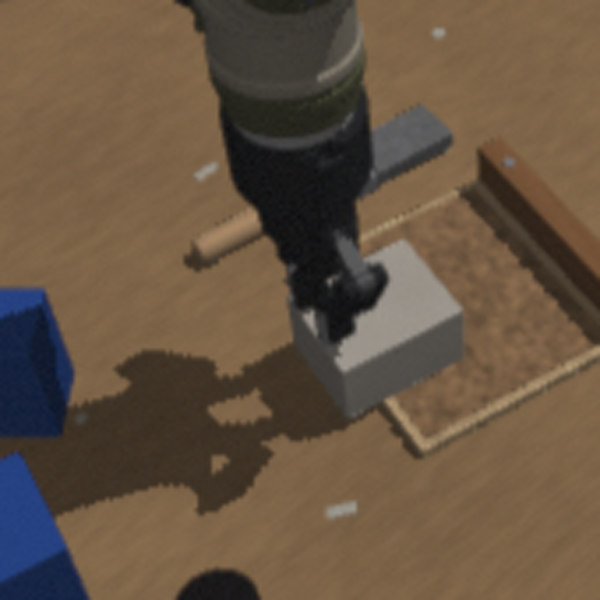

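The block has tipped and lies on the board. Its top face is around crop (390,300), and the fingers hover above its rear end without touching. I'll back off, measure, then push from behind.

Call:
{"method": "servo_tool", "body": {"increments": [{"offset": [0, 0, 0.6], "yaw": 0}, {"offset": [0, 0, 1.2], "yaw": 0}, {"offset": [0, 0, 1.8], "yaw": 0}, {"offset": [0, 0, 2.4], "yaw": 0}, {"offset": [0, 0, 3.0], "yaw": 0}, {"offset": [0, 0, 3.6], "yaw": 0}, {"offset": [0, 0, 4.0], "yaw": 0}, {"offset": [0, 0, 4.0], "yaw": 0}]}}

```text
clock: 18.85
tcp_pos: [0.5736, -0.1143, 0.0305]
orientation: [-0.46, -0.537, -0.459, 0.537]
wrist_force: [0.0, -0.3, -1.2]
finger_gap: 0.0259
```

```bash
python3 - <<'E'
from h import *
s=env.get_state(); move(s,(-.028,-.008),.03); print(s["clock"],s["wrist_force"].round(2)); block(zt=.059,lo=.054,hi=.066,name="t16"); front("t16",z=.059,lo=.054,hi=.064); block("scene",zt=.059,lo=.054,hi=.066,name="s16")
im=np.hstack([cv2.resize(cv2.imread("pics/s16.png")[130:300,190:360],(400,400),interpolation=2),cv2.resize(cv2.imread("pics/t16.png")[150:280,260:390],(400,400),interpolation=2)]); cv2.imwrite("pics/c16.png",im)
E
```

```text
tcp B [-58.6  -8.5] z 30.5 offset cm [ 0.05 -0.05 -3.06] yaw -0.05
18.85 [ 0.03 -0.3  -1.24]
block top px [344.9 215.6] H 0.0594 ctrB [16.7 -6.8] [69.4 84.3] ang 89.9 x range [-24.9  58.6]
front x at y=-8: 58.54 yaw err deg -3.75
top slope deg x,y [-0.09 -0.02] H 0.0594
block scene px [296.9 216.2] H 0.0586 ctrB [ 16.1 -10.7] [84.4 71.7] ang 0.1 x range [-25.5  58. ]
```

View pics/c16.png

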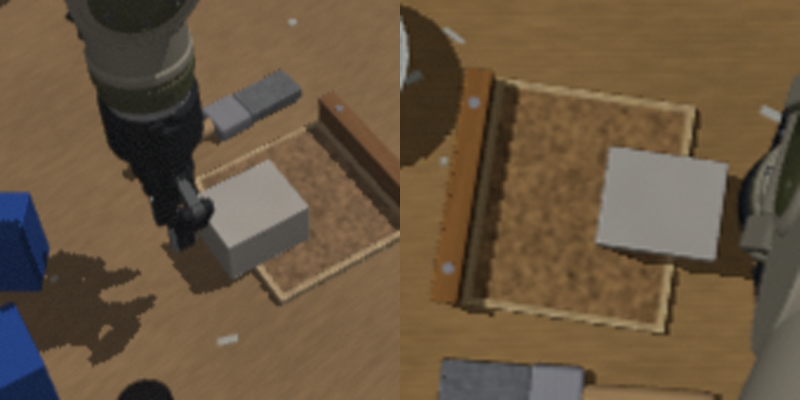

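The block lies flat and square: centre x≈16.5 mm, y≈-8 mm, rear end at -25 mm, front end at 58.5 mm. Lowering the fingers behind it.

Call:
{"method": "servo_tool", "body": {"increments": [{"offset": [0.6, 0, 0], "yaw": 0}, {"offset": [1.2, 0, 0], "yaw": 0}, {"offset": [1.8, 0, 0], "yaw": 0}, {"offset": [2.4, 0, 0], "yaw": 0}, {"offset": [3.0, 0, 0], "yaw": 0}, {"offset": [3.6, 0, 0], "yaw": 0}, {"offset": [4.1, 0, 0], "yaw": 0}, {"offset": [4.1, 0, 0], "yaw": 0}]}}

```text
clock: 19.75
tcp_pos: [0.573, -0.1134, -0.0115]
orientation: [-0.459, -0.537, -0.46, 0.538]
wrist_force: [0.0, 0.6, 0.3]
finger_gap: 0.0256
```

Call:
{"method": "servo_tool", "body": {"increments": [{"offset": [0, 0, -0.3], "yaw": 0}, {"offset": [0, 0, -0.6], "yaw": 0}, {"offset": [0, 0, -0.9], "yaw": 0}, {"offset": [0, 0, -1.2], "yaw": 0}, {"offset": [0, 0, -1.5], "yaw": 0}, {"offset": [0, 0, -1.7], "yaw": 0}, {"offset": [0, 0, -1.9], "yaw": 0}, {"offset": [0, 0, -2.1], "yaw": 0}]}}

```text
clock: 20.55
tcp_pos: [0.5769, -0.0928, -0.0105]
orientation: [-0.46, -0.537, -0.46, 0.537]
wrist_force: [0.2, -1.5, -0.3]
finger_gap: 0.0258
```

Call:
{"method": "servo_tool", "body": {"increments": [{"offset": [0, 0, -0.2], "yaw": 0}, {"offset": [0, 0, -0.4], "yaw": 0}, {"offset": [0, 0, -0.6], "yaw": 0}, {"offset": [0, 0, -0.8], "yaw": 0}, {"offset": [0, 0, -1.0], "yaw": 0}, {"offset": [0, 0, -1.2], "yaw": 0}, {"offset": [0, 0, -1.4], "yaw": 0}, {"offset": [0, 0, -1.6], "yaw": 0}]}}

```text
clock: 21.35
tcp_pos: [0.5794, -0.0769, -0.0105]
orientation: [-0.46, -0.537, -0.46, 0.537]
wrist_force: [-0.1, -2.0, 0.5]
finger_gap: 0.0257
```

```bash
python3 - <<'E'
from h import *
s=env.get_state(); move(s,(.054,-.008),-.01); print(s["clock"],s["wrist_force"].round(2)); block(zt=.059,lo=.054,hi=.066,name="t17"); block("scene",zt=.059,lo=.054,hi=.066,name="s17")
E
```

```text
tcp B [-20.8  -8.4] z -10.5 offset cm [-0.05 -0.04 -7.48] yaw 0.0
21.35 [-0.15 -1.95  0.48]
block top px [332.1 213.7] H 0.0594 ctrB [43.6 -6.8] [63.2 69.4] ang 0.2 x range [14.  74.9]
block scene px [307.2 211.2] H 0.0585 ctrB [ 35.6 -10.3] [71.9 78.7] ang 89.6 x range [ 0.3 74.6]
```

Call:
{"method": "servo_tool", "body": {"increments": [{"offset": [0, 0, -0.3], "yaw": 0}, {"offset": [0, 0, -0.6], "yaw": 0}, {"offset": [0, 0, -0.9], "yaw": 0}, {"offset": [0, 0, -1.2], "yaw": 0}, {"offset": [0, 0, -1.5], "yaw": 0}, {"offset": [0, 0, -1.8], "yaw": 0}, {"offset": [0, 0, -2.1], "yaw": 0}, {"offset": [0, 0, -2.4], "yaw": 0}]}}

```text
clock: 22.25
tcp_pos: [0.5832, -0.0531, -0.0105]
orientation: [-0.46, -0.537, -0.46, 0.537]
wrist_force: [0.4, -1.7, -0.4]
finger_gap: 0.026
```

Call:
{"method": "servo_tool", "body": {"increments": [{"offset": [0, 0, -0.3], "yaw": 0}, {"offset": [0, 0, -0.6], "yaw": 0}, {"offset": [0, 0, -0.9], "yaw": 0}, {"offset": [0, 0, -1.2], "yaw": 0}, {"offset": [0, 0, -1.5], "yaw": 0}, {"offset": [0, 0, -1.8], "yaw": 0}, {"offset": [0, 0, -2.1], "yaw": 0}, {"offset": [0, 0, -2.4], "yaw": 0}]}}

```text
clock: 23.05
tcp_pos: [0.5869, -0.0294, -0.0105]
orientation: [-0.46, -0.537, -0.46, 0.537]
wrist_force: [0.5, -1.8, 0.6]
finger_gap: 0.0258
```

Call:
{"method": "servo_tool", "body": {"increments": [{"offset": [0, 0, -0.2], "yaw": 0}, {"offset": [0, 0, -0.4], "yaw": 0}, {"offset": [0, 0, -0.6], "yaw": 0}, {"offset": [0, 0, -0.8], "yaw": 0}, {"offset": [0, 0, -1.0], "yaw": 0}, {"offset": [0, 0, -1.2], "yaw": 0}, {"offset": [0, 0, -1.4], "yaw": 0}, {"offset": [0, 0, -1.6], "yaw": 0}]}}

```text
clock: 23.85
tcp_pos: [0.5894, -0.0137, -0.0105]
orientation: [-0.46, -0.537, -0.46, 0.537]
wrist_force: [-0.3, -2.5, 1.2]
finger_gap: 0.0257
```

```bash
python3 - <<'E'
from h import *
s=env.get_state(); move(s,(.054,-.008),-.01); print(s["clock"],s["wrist_force"].round(2)); block(zt=.059,lo=.054,hi=.066,name="t18"); block("scene",zt=.059,lo=.054,hi=.066,name="s18")
E
```

```text
tcp B [43.2 -8.5] z -10.5 offset cm [-0.05 -0.05 -1.08] yaw 0.0
23.85 [-0.26 -2.53  1.16]
block top px [290.9 208.6] H 0.0594 ctrB [133.9  -6.9] [68.5 10.3] ang 89.9 x range [129.  138.9]
block scene px [333.1 198.3] H 0.0585 ctrB [101.  -10.2] [71.5 75.9] ang 89.2 x range [ 66.9 138.4]
```

Call:
{"method": "servo_tool", "body": {"increments": [{"offset": [0, 0, -0.1], "yaw": 0}, {"offset": [0, 0, -0.2], "yaw": 0}, {"offset": [0, 0, -0.3], "yaw": 0}, {"offset": [0, 0, -0.4], "yaw": 0}, {"offset": [0, 0, -0.5], "yaw": 0}, {"offset": [0, 0, -0.6], "yaw": 0}, {"offset": [0, 0, -0.7], "yaw": 0}, {"offset": [0, 0, -0.75], "yaw": 0}]}}

```text
clock: 24.75
tcp_pos: [0.5905, -0.0063, -0.0106]
orientation: [-0.46, -0.537, -0.46, 0.537]
wrist_force: [0.5, -3.1, 1.3]
finger_gap: 0.0256
```

Call:
{"method": "servo_tool", "body": {"increments": [{"offset": [0, 0, -0.02], "yaw": 0}, {"offset": [0, 0, -0.05], "yaw": 0}, {"offset": [0, 0, -0.07], "yaw": 0}, {"offset": [0, 0, -0.1], "yaw": 0}, {"offset": [0, 0, -0.12], "yaw": 0}, {"offset": [0, 0, -0.15], "yaw": 0}, {"offset": [0, 0, -0.17], "yaw": 0}, {"offset": [0, 0, -0.2], "yaw": 0}]}}

```text
clock: 25.55
tcp_pos: [0.5908, -0.0044, -0.0105]
orientation: [-0.46, -0.537, -0.46, 0.537]
wrist_force: [0.4, -2.9, 1.1]
finger_gap: 0.0257
```

Call:
{"method": "servo_tool", "body": {"increments": [{"offset": [0, 0, -0.02], "yaw": 0}, {"offset": [0, 0, -0.04], "yaw": 0}, {"offset": [0, 0, -0.06], "yaw": 0}, {"offset": [0, 0, -0.08], "yaw": 0}, {"offset": [0, 0, -0.1], "yaw": 0}, {"offset": [0, 0, -0.12], "yaw": 0}, {"offset": [0, 0, -0.14], "yaw": 0}, {"offset": [0, 0, -0.15], "yaw": 0}]}}

```text
clock: 26.35
tcp_pos: [0.591, -0.0032, -0.0105]
orientation: [-0.46, -0.537, -0.46, 0.537]
wrist_force: [-0.5, -2.9, 1.2]
finger_gap: 0.0258
```

```bash
python3 - <<'E'
from h import *
s=env.get_state(); move(s,(.054,-.008),-.01); print(s["clock"],s["wrist_force"].round(2),(s["wrist_force"][:2]@BX).round(2)); block("scene",zt=.059,lo=.054,hi=.066,name="s19")
E
```

```text
tcp B [53.9 -8.5] z -10.5 offset cm [-0.05 -0.05 -0.01] yaw -0.0
26.35 [-0.52 -2.93  1.16] -2.97
block scene px [337.3 196.5] H 0.0585 ctrB [110.7 -10.8] [77.1 71.1] ang 0.7 x range [ 76.5 148.7]
```

Call:
{"method": "servo_tool", "body": {"increments": [{"offset": [0, 0, -0.02], "yaw": 0}, {"offset": [0, 0, -0.04], "yaw": 0}, {"offset": [0, 0, -0.06], "yaw": 0}, {"offset": [0, 0, -0.08], "yaw": 0}, {"offset": [0, 0, -0.1], "yaw": 0}, {"offset": [0, 0, -0.1], "yaw": 0}, {"offset": [0, 0, -0.1], "yaw": 0}, {"offset": [0, 0, -0.1], "yaw": 0}]}}

```text
clock: 27.2
tcp_pos: [0.591, -0.0032, -0.0105]
orientation: [-0.46, -0.537, -0.459, 0.538]
wrist_force: [-1.8, -7.2, 1.1]
finger_gap: 0.0258
```

Fence contact: the tool stopped and the force rose to 7.4 N at about 4.5 N/mm. Pressing up slowly.

Call:
{"method": "servo_tool", "body": {"increments": [{"offset": [0, 0, -0.02], "yaw": 0}, {"offset": [0, 0, -0.04], "yaw": 0}, {"offset": [0, 0, -0.06], "yaw": 0}, {"offset": [0, 0, -0.08], "yaw": 0}, {"offset": [0, 0, -0.08], "yaw": 0}, {"offset": [0, 0, -0.08], "yaw": 0}, {"offset": [0, 0, -0.08], "yaw": 0}, {"offset": [0, 0, -0.08], "yaw": 0}]}}

```text
clock: 28.0
tcp_pos: [0.591, -0.0033, -0.0105]
orientation: [-0.46, -0.537, -0.459, 0.539]
wrist_force: [-2.1, -9.3, 0.7]
finger_gap: 0.0256
```

Call:
{"method": "servo_tool", "body": {"increments": [{"offset": [0, 0, -0.02], "yaw": 0}, {"offset": [0, 0, -0.04], "yaw": 0}, {"offset": [0, 0, -0.06], "yaw": 0}, {"offset": [0, 0, -0.08], "yaw": 0}, {"offset": [0, 0, -0.08], "yaw": 0}, {"offset": [0, 0, -0.08], "yaw": 0}, {"offset": [0, 0, -0.08], "yaw": 0}, {"offset": [0, 0, -0.08], "yaw": 0}]}}

```text
clock: 28.8
tcp_pos: [0.591, -0.0033, -0.0105]
orientation: [-0.46, -0.536, -0.458, 0.539]
wrist_force: [-2.7, -12.4, 1.9]
finger_gap: 0.0257
```

```bash
python3 - <<'E'
from h import *
s=env.get_state(); move(s,(.054,-.008),-.01); print(s["clock"],s["wrist_force"].round(2),(s["wrist_force"][:2]@BX).round(2)); block("scene",zt=.059,lo=.054,hi=.066,name="s20")
E
```

```text
tcp B [53.7 -8.5] z -10.5 offset cm [-0.05 -0.05 -0.03] yaw -0.1
28.8 [ -2.67 -12.43   1.95] -12.69
block scene px [337.4 196.3] H 0.0585 ctrB [111.1 -10.2] [71.8 76.1] ang 89.2 x range [ 77.  148.9]
```

Pressing with about 12.7 N at the wrist, so roughly 10 N on the fence after deck friction. It has been held for about half a second. Releasing.

Call:
{"method": "servo_tool", "body": {"increments": [{"offset": [0, 0, 0.05], "yaw": 0}, {"offset": [0, 0, 0.1], "yaw": 0}, {"offset": [0, 0, 0.2], "yaw": 0}, {"offset": [0, 0, 0.4], "yaw": 0}, {"offset": [0, 0, 0.8], "yaw": 0}, {"offset": [0, 0, 1.4], "yaw": 0}, {"offset": [0, 0, 2.2], "yaw": 0}, {"offset": [0, 0, 3.0], "yaw": 0}]}}

```text
clock: 29.65
tcp_pos: [0.5867, -0.0305, -0.0106]
orientation: [0.46, 0.537, 0.46, -0.537]
wrist_force: [0.1, -0.5, 0.1]
finger_gap: 0.0252
```

Call:
{"method": "servo_tool", "body": {"increments": [{"offset": [0, 0, 1.0], "yaw": 0}, {"offset": [-1, 0, 2.0], "yaw": 0}, {"offset": [-3, 0, 3.0], "yaw": 0}, {"offset": [-6, 0, 3.5], "yaw": 0}, {"offset": [-9, 0, 4], "yaw": 0}, {"offset": [-12, 0, 4], "yaw": 0}, {"offset": [-14, 0, 4], "yaw": 0}, {"offset": [-14, 0, 4], "yaw": 0}]}}

```text
clock: 30.45
tcp_pos: [0.583, -0.071, 0.1339]
orientation: [0.462, 0.539, 0.457, -0.536]
wrist_force: [0.1, -0.6, -0.1]
finger_gap: 0.0258
```

```bash
python3 - <<'E'
from h import *
s=env.get_state(); print(s["clock"],s["wrist_force"].round(2)); block("top",zt=.059,lo=.054,hi=.066,name="t21"); block("scene",zt=.059,lo=.054,hi=.066,name="s21")
im=np.hstack([cv2.resize(cv2.imread("pics/s21.png")[120:290,240:410],(400,400),interpolation=2),cv2.resize(cv2.imread("pics/t21.png")[150:280,260:390],(400,400),interpolation=2)]); cv2.imwrite("pics/c21.png",im)
E
```

```text
30.45 [ 0.14 -0.59 -0.08]
block top px [303.2 209.4] H 0.0594 ctrB [107.8  -6.9] [83.9 69.4] ang 0.2 x range [ 66.2 149.5]
block scene px [331.1 198.4] H 0.0586 ctrB [106.3 -10.4] [71.4 85.4] ang 89.8 x range [ 65.  148.7]
```

View pics/c21.png

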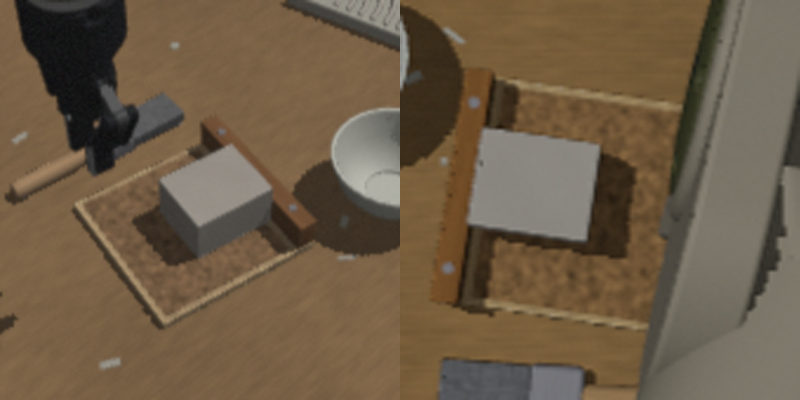

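The block lies against the fence: front end about 149.5 mm, yaw 0.2°, centre x about 107.8 mm against 107.5 mm ideal. The arm is clear. I'll compare the bystanders with the first picture, then hand in.

```bash
python3 - <<'E'
from h import *
a=cv2.imread("pics/scene0.png").astype(int); b=cv2.imread("pics/s21.png").astype(int)
for n,(x0,y0,x1,y1) in dict(jar=(236,288,272,332),tub=(376,165,442,218),brush=(286,160,320,190)).items():
    print(n,"mean abs diff",abs(a-b)[y0:y1,x0:x1].mean().round(1))
print(env.hand_in())
E
```

```text
jar mean abs diff 3.4
tub mean abs diff 4.8
brush mean abs diff 16.5
the job is handed in; nothing more can be done
None
```

```bash
python3 - <<'E'
import cv2
a=cv2.imread("pics/top0.png",0);b=cv2.imread("pics/t21.png",0)
r=cv2.matchTemplate(b[245:310,250:350],a[262:292,270:322],cv2.TM_CCOEFF_NORMED);print(cv2.minMaxLoc(r)[1],cv2.minMaxLoc(r)[3],"expected (20,17)")
E
```

```text
0.9982831478118896 (20, 17) expected (20,17)
```

I slid the plaster block square against the board's front edge, tipped it over onto the deck, pushed it to the fence, pressed it home, backed the arm off and handed in. The hand-in gives no verdict, so what follows rests on my own measurements. It took about 30.5 s of the 72 s.

**Last checks**
- **Block position:** it lies flat on the deck with its end at 149.5 mm (top camera) or 148.7 mm (scene camera), against a fence face at about 149–150 mm. Its centre is at x 106–108 mm, where 107.5 mm is ideal. It is square to about 0.2° and 7–10 mm off the middle line.
- **Pressing force:** the wrist read about 12.7 N. I took roughly 3 N off for deck friction, leaving about 10 N on the fence, which was not measured directly. In the readings taken between moves, I never saw more than that.
- **Arm:** clear of the block when I handed in.
- **Bystanders:** the tub and jar look unchanged in the pictures. The brush region first differed, probably from the arm passing over it, but a template match in the top view found it at exactly the same pixel.

**What disagreed**
- **Fingertip height:** the camera put the fingertips about 37 mm above the reported tool point. My first push therefore landed too high and tilted the block about 18° before I noticed. I backed off, it settled upright where it had started, and from then on I set heights by the camera.
- **Tilt while sliding:** the block leaned about 4° forward as it slid. It stood flat against the edge before I tipped it.
- **Cameras:** the two views differ by 1–3 mm.

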